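Make up a plate-pouring set for the autoclave

TASK

Make up this plate-pouring set for the autoclave. Slide the two steel tubes from the rack into the two bores of the bottle's rubber stopper, one in each, until the black ring on each tube is level with the top of the stopper; stack all the dishes in one square pile, centred on the round canister base in the steel tray; and slide the roll of tape up off its spindle and lay it flat on the free floor of the tray. Leave everything else on the bench where it is.

Things in the scene. Friction and masses are not known exactly. Their poses are not given: they have to be found in the camera images.
- bottle: amber wide-mouth bottle, 94 mm across, held fast in a heavy ring weight 120 mm across and 12 mm high; a grey rubber stopper, 79 mm across and 34 mm thick, is fixed in its mouth, its flat top 112 mm above the bench. Origin: centre of the bottle's underside; z up; the two bores lie on the y axis
- bore1 (a point): mouth of an upright bore, centred 19 mm to +y of the bottle's axis, at the level of the stopper's top face; z up. 13.4 mm wide, countersunk to 20 mm over the top 5 mm. From 13 mm down the rubber grips: it takes 3 to 10 N to push a tube on, and the tube stays at whatever depth it is left. Nothing stops a tube at its mark: the bottle is empty below
- bore2 (a point): the same for the other bore, 19 mm to -y of the bottle's axis (38 mm from bore1); either tube may go in either bore
- dip_tube: the long stainless steel tube, 12 mm across, 140 mm long, bevelled at its lower end, about 40 g; standing upright in an end hole of the rack, its foot 6 mm above the bench. Origin: centre of its lower end; z along the tube towards its upper end
- dip_mark (a point): middle of the black ring (3 mm wide) on the long tube, 92 mm above its lower end, 48 mm below its upper end
- vent_tube: the short stainless steel tube, 12 mm across, 90 mm long, otherwise like the long one, about 26 g; in the rack's other end hole. Origin: centre of its lower end; z along the tube towards its upper end
- vent_mark (a point): middle of the black ring (3 mm wide) on the short tube, 42 mm above its lower end, 48 mm below its upper end
- rack: fixed white tube rack, 50 mm (x) by 150 mm (y), 50 mm high, with three holes 13 mm wide and 44 mm deep in a row along its y axis, 50 mm apart, the middle one at its centre. Origin: centre of the underside
- tape_stand: fixed grey tape stand: a round foot 92 mm across and 14 mm high, a shoulder 34 mm across up to 26 mm, and an upright steel spindle 21 mm across whose top is 82 mm above the bench. Origin: centre of the foot's underside
- tape_roll: roll of autoclave tape on the spindle, resting on the shoulder 26 mm above the bench: 58 mm across, 27 mm core, 19 mm high, 50 to 80 g. Origin: centre of its underside; z along its axis
- tray: fixed flat steel tray, outside 300 mm (x) by 226 mm (y), rim 18 mm high, walls and floor 3 mm thick. Origin: centre of its underside. The canister base takes up its +x half; the -x half is free
- base_top (a point): centre of the top face of the fixed round dark steel base plate of a dish canister, which stands on the tray floor: 78 mm across, 8 mm high, flat on top, so that this point is 11 mm above the bench; z up
- dish1: one of three to five identical white plastic petri dishes, lid on, 60 mm across, 15 mm high, 35 to 60 g, either way up will do; lying on the bench (on a flat grey-blue pad under 1 mm thick); None if absent. Origin: centre of its underside; z up
- dish2: one of three to five identical white plastic petri dishes, lid on, 60 mm across, 15 mm high, 35 to 60 g, either way up will do; lying on the bench (on a flat grey-blue pad under 1 mm thick); None if absent. Origin: centre of its underside; z up
- dish3: one of three to five identical white plastic petri dishes, lid on, 60 mm across, 15 mm high, 35 to 60 g, either way up will do; lying on the bench (on a flat grey-blue pad under 1 mm thick); None if absent. Origin: centre of its underside; z up
- dish4: one of three to five identical white plastic petri dishes, lid on, 60 mm across, 15 mm high, 35 to 60 g, either way up will do; lying on the bench (on a flat grey-blue pad under 1 mm thick); None if absent. Origin: centre of its underside; z up
- dish5: one of three to five identical white plastic petri dishes, lid on, 60 mm across, 15 mm high, 35 to 60 g, either way up will do; lying on the bench (on a flat grey-blue pad under 1 mm thick); None if absent. Origin: centre of its underside; z up
- amber1: amber bottle, 66 mm across, 125 mm high, to be left alone; origin: centre of its underside
- amber2: amber bottle like amber1, to be left alone
- dropper: small clear bottle, 44 mm across, 85 mm high, to be left alone; origin: centre of its underside
- beaker: glass beaker, 70 mm across, 85 mm high, to be left alone; origin: centre of its underside
- jar: small brown jar, 34 mm across, 40 mm high, to be left alone; origin: centre of its underside
- sample_tube: capped sample tube, cap 16 mm across and its top 75 mm above the bench, in the rack's middle hole, to be left alone; origin: centre of its lower end
- spatula: flat steel spatula, 130 mm long, 6 mm thick, lying on the bench in front of the robot, to be left alone; origin: on its underside, 50 mm from the handle end, x along it towards the blade 80 mm away
There are look-alikes about, which are no part of the job. Leave any green look-alike of the dish1 alone. Leave any yellow look-alike of the dish2 alone.

How it is judged:
By the outcome, as a careful person would: the job done as asked, in the order asked, and still so for the second after the job is handed in, with the robot touching nothing.
Of dish1, dish2, dish3, dish4, dish5 only 3 to 5 are there at a start; the rules pass over those that are not, and their reading is None.
At some moment in a run one of dish1, dish2, dish3, dish4, dish5 may be knocked a few centimetres aside while the robot is not near it.
It also fails if it takes over 210 s, if anything falls off the work surface, if the arm or the gripper's body presses on something with over 40 N, if the wrist force passes 120 N, or if a joint passes its speed limit or range.

ROBOT

A 6-joint arm with a two-finger parallel gripper is mounted at the origin on the work surface. World frame = base frame: x ahead of the robot, y to its left, z up, the work surface at z = 0. Lengths are in m, angles in rad, forces in N, time in s.
With the tool pointing down it reaches from about 0.35 to 0.775 m from the base axis. Payload 7.3 kg.
Tool frame: the origin (TCP) lies midway between the tips of the shut fingers; the grasp point (between the pads) lies grasp_offset behind it (grasp_offset is the distance from the TCP to the grasp point, in m); z points along the fingers, y is the line along which they close (so a half turn about z gives the same grasp; the last joint's range is limited). The gripper opens to 92 mm and grips with 3 to 60 N. Pads are 19 mm wide; open, the fingers measure 130 mm over their backs; the gripper's body (75 mm by 190 mm) begins 47 mm behind the grasp point.
Start: joints at [1.165, 0.342, 1.524, -0, 1.275, -0.146], TCP at [0.135, 0.507, 0.227] pointing down, gripper open.
Joint ranges: [-2.53, 2.53], [-0.77, 2.02], [0.04, 2.7], [-1, 4.14], [0.28, 2.66], [-3.11, 3.11]. Speed limits (rad/s): [2.57, 2.57, 3.14, 3.14, 3.14, 3.14].

INTERFACE

Orientations are given as [roll, pitch, yaw] about the fixed x, y, z axes, in that order (R = Rz(yaw) Ry(pitch) Rx(roll)).
In Python, from cell import * gives the robot as it stands.
- The arm moves only by the tool step_arm, never from a script. Its argument "plan" is a list of rows, each a list of 5 numbers: the closure, from -1 (fully open) to 1 (shut), then the shift along the tool's x, y, z in m, then the turn about the tool's z in rad. In form: [[hand, x, y, z, twist], ...]. A call has 1 to 20 rows; each row is the pose to reach, as a shift and turn from the pose commanded when the call began, along the tool's axes at that moment; what a row does not reach only later rows make up. A row lasts 1/8 s, in which the tool goes at most 62.5 mm and 10.7 degrees, less where a joint would pass 70% of its speed; a pose out of reach is approached as far as the arm can. A call with a gripper value outside its range is refused whole. The fingers move at their own pace and stop on an object; "grip_force" is the grip in N (left out, the last holds). Time passes only in rows, so rows that repeat a pose let the fingers close. It gives the time, the measured TCP pose, the force, the opening and the grip force at its end, in the units of the state.
- observe(): the state, without advancing time (a new reading comes with each control period).
- read_camera(name): name is "scene" or "side" or "wrist"; returns a dict with "img" (400x640x3 uint8, red, green, blue), "range_z" (400x640 float32, m along the optical axis (not along the pixel's ray), 0 where there is no reading), "fx", "fy", "cx", "cy" (pixels), "R" (3x3) and "t" (3): a world point X has camera coordinates R X + t; the wrist camera has in their place "T_tool_cam" (4x4, takes a point from camera to tool coordinates, whose origin is the TCP and whose axes are the flange's). Camera axes: x right, y down, z forward; pixel columns grow to the right and rows downward; lengths in m; the calibration is good to about 2 mm. A picture is of the moment at which its call begins: read the wrist's pose just before it.
- hand_in(): hands the job in; it is judged then, once.
The state is a dict: "time": time; "qpos": joint angles; "qvel": joint speeds; "joint_efforts": joint torques, N m; "tool_pos": TCP position; "tool_rot": TCP orientation; "contact_force": force on the tool from outside, world axes, zero at the start; "torque": the same for the moment, N m; "opening": finger opening in m; "grip_force": force on a finger pad.
Only numpy, scipy, OpenCV 4.12 (cv2) and the standard library are available. Lean on these libraries where they do the work, as an engineer would, in place of code of your own. Each camera call takes 0.05 s, during which the arm holds its last target. There are 200 camera calls.

## Working session

There is one attempt and no reset: what is moved stays moved. The work goes in short steps, Python scripts to look and compute and a tool call to move; the robot and the scene stay as the last step left them, time stands still between calls to the robot, and variables do not carry over. Pictures are saved under pics/ and viewed, at most 14 in all, crops included, and the job is handed in when it is done.

Besides the shell and the picture viewer there is one more tool, called after ">>>" by a JSON object that holds its "method" and its "body", one argument or row to a line. step_arm: Moves the arm, as the interface text tells. Its arguments: {"type":"object","properties":{"plan":{"type":"array","items":{"type":"array","items":{"type":"number"}}},"grip_force":{"type":"number"}},"required":["plan"]}

```bash
ls; mkdir -p pics
python3 - <<'E'
from cell import *
import cv2,numpy as np
s=observe();print({k:np.round(v,3) for k,v in s.items()})
try: print(grasp_offset)
except Exception as e: print(e)
for n in ("scene","side"):
    c=read_camera(n);np.savez(f"{n}0.npz",**c);cv2.imwrite(f"pics/{n}0.png",cv2.resize(c["img"][:,:,::-1],(800,500)))
    print(n,c["fx"],c["cx"],c["cy"],-c["R"].T@c["t"])
E
```

```text
pics
{'time': np.float64(0.0), 'qpos': array([ 1.165,  0.343,  1.525, -0.   ,  1.275, -0.146]), 'qvel': array([-0.   ,  0.001, -0.001, -0.   ,  0.   , -0.002]), 'joint_efforts': array([  0.   , -43.124, -24.423,   0.072,   0.056,  -0.   ]), 'tool_pos': array([0.135, 0.507, 0.226]), 'tool_rot': array([-3.14 , -0.   ,  2.882]), 'contact_force': array([0.232, 1.401, 0.335]), 'torque': array([-0.009,  0.057, -0.011]), 'grip_force': np.float64(0.0), 'opening': np.float64(0.092)}
0.0188
scene 436.3832231706007 319.1073440324296 197.44270050760983 [ 1.12497419 -0.82126238  0.73323589]
side 516.6242067387809 313.41094895453347 197.98111274922988 [-0.06269231 -0.75437156  0.67866589]
```

View pics/scene0.png

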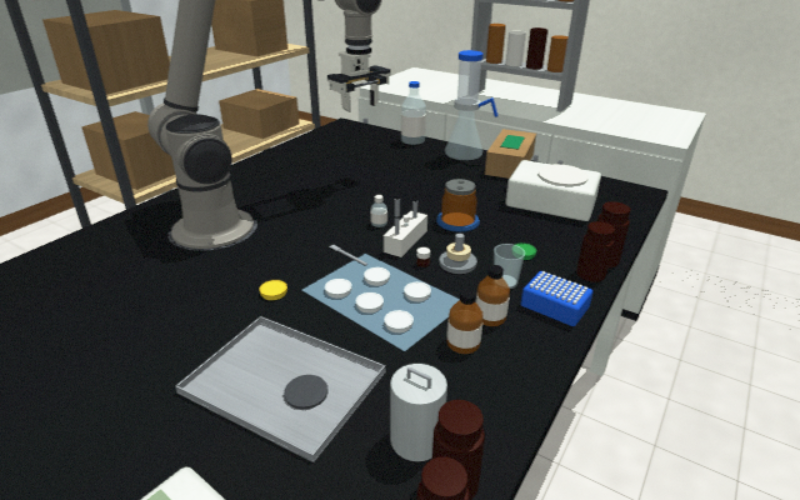

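View pics/side0.png

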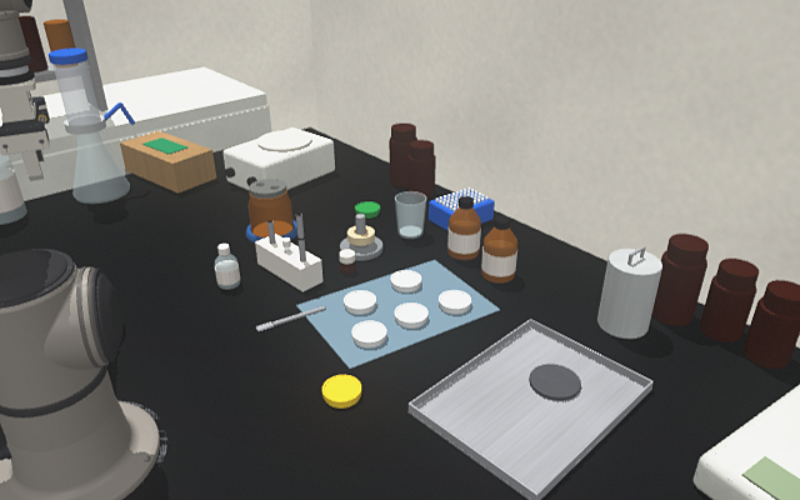

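Scene picture (800-wide scale): the five white dishes are on the pad at (338,288), (376,276), (369,302), (417,291) and (398,321). The look-alikes are the yellow dish (273,290) and the green one (524,251). The long tube (397,215) and short tube (415,210) stand in the rack, with the sample tube between them. The bottle is at (460,205), the tape at (459,250), and the tray with its base at (305,391).

```bash
cat > h.py <<'E'
import numpy as np,cv2
from scipy.spatial.transform import Rotation as Ro
from cell import *
def cloud(c,Rw=None,tw=None):
    v,u=np.mgrid[0:400,0:640];z=c["range_z"].astype(float)
    P=np.stack([(u-c["cx"])/c["fx"]*z,(v-c["cy"])/c["fy"]*z,z],-1)
    if "R" in c: W=(P-c["t"])@c["R"]
    else:
        T=c["T_tool_cam"];W=(P@T[:3,:3].T+T[:3,3])@Rw.T+tw
    W[z==0]=np.nan
    return W
def wrist():
    s=observe();c=read_camera("wrist")
    R=Ro.from_euler("xyz",s["tool_rot"]).as_matrix()
    return c,cloud(c,R,np.array(s["tool_pos"])),R,np.array(s["tool_pos"])
def circ(p,r=None):
    # robust circle fit on 2d points
    from scipy.optimize import least_squares
    c0=(p.min(0)+p.max(0))/2
    if r is None:
        f=least_squares(lambda q:np.hypot(*(p-q[:2]).T)-q[2],[*c0,.03],loss="soft_l1",f_scale=.001)
    else:
        f=least_squares(lambda q:np.hypot(*(p-q).T)-r,c0,loss="soft_l1",f_scale=.001)
    return f.x
E
python3 - <<'E'
from h import *
x0,x1,y0,y1=.15,.95,-.45,.55
for n in("scene","side"):
    c=dict(np.load(f"{n}0.npz"));W=cloud(c);hs=None
    img=np.zeros((1000,800,3),np.uint8);H=np.full((1000,800),-1.)
    m=np.isfinite(W[...,2])&(W[...,2]<.25)&(W[...,0]>x0)&(W[...,0]<x1)&(W[...,1]>y0)&(W[...,1]<y1)
    P=W[m];C=c["img"][m];o=np.argsort(P[:,2]);P=P[o];C=C[o]
    u=((y1-P[:,1])*1000).astype(int);v=((x1-P[:,0])*1000).astype(int)
    img2=np.zeros((800,1000,3),np.uint8)
    for du in(0,1,2):
        for dv in(0,1,2): img2[np.clip(v+dv,0,799),np.clip(u+du,0,999)]=C[:,::-1]
    for k in range(0,1000,100): img2[:,k]=(90,90,0)
    for k in range(0,800,100): img2[k,:]=(90,90,0)
    cv2.imwrite(f"pics/o_{n}.png",cv2.resize(img2,(750,600)))
    # dishes: white at z ~.015
    g=C.astype(int);w=(g.min(1)>150)&(P[:,2]>.009)&(P[:,2]<.022)
    M=np.zeros((800,1000),np.uint8);M[v[w],u[w]]=255;M=cv2.morphologyEx(M,cv2.MORPH_CLOSE,np.ones((7,7)))
    k,l,st,ce=cv2.connectedComponentsWithStats(M)
    for i in range(1,k):
        if st[i,4]>700: 
            a=l[v,u]==i;a&=w;q=P[a];print(n,np.round([(q[:,:2].min(0)+q[:,:2].max(0))/2,np.ptp(q[:,:2],axis=0)],4).tolist(),np.round(np.median(q[:,2]),4))
E
```

```text
scene [[0.6448, -0.0694], [0.0593, 0.0612]] 0.0135
scene [[0.6246, 0.0426], [0.0592, 0.0617]] 0.0133
scene [[0.5582, -0.0515], [0.0594, 0.06]] 0.0133
scene [[0.5134, 0.0405], [0.0588, 0.0595]] 0.0131
scene [[0.4668, -0.0454], [0.0591, 0.0611]] 0.0134
side [[0.5571, -0.33], [0.3094, 0.2304]] 0.0187
side [[0.6466, -0.0702], [0.0611, 0.0638]] 0.0154
side [[0.6243, 0.0421], [0.0617, 0.062]] 0.0156
side [[0.5571, -0.0488], [0.0618, 0.0608]] 0.0154
side [[0.5143, 0.0429], [0.0611, 0.0616]] 0.0154
side [[0.4683, -0.0438], [0.0604, 0.0635]] 0.0152
```

View pics/o_side.png

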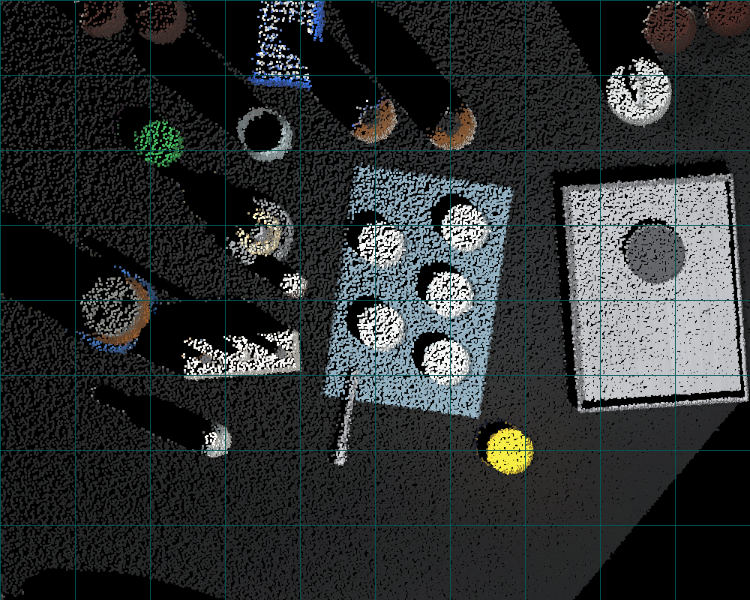

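```bash
cat >> h.py <<'E'
def go(x,y,z,yaw=None):
    s=observe();p=np.array(s["tool_pos"]);a=s["tool_rot"][2]
    R=Ro.from_euler("xyz",s["tool_rot"]).as_matrix()
    d=R.T@(np.array([x,y,z])-p);tw=0 if yaw is None else -((yaw-a+np.pi/2)%np.pi-np.pi/2)
    print("go",np.round(d,4).tolist(),"twist",round(tw,3),"rot",np.round(s["tool_rot"],3),"q6",round(s["qpos"][5],2),"t",s["time"])
E
python3 - <<'E'
from h import *
go(.47,.31,.34,1.641)
c=read_camera("wrist");print(c["fx"],c["T_tool_cam"])
E
```

```text
go [-0.3747, -0.1045, -0.1138] twist 1.241 rot [-3.14  -0.     2.882] q6 -0.15 t 0.1
313.8888906425158 [[-1.23450610e-04 -9.53596117e-01 -3.01088743e-01  8.12531670e-02]
 [ 9.99999975e-01 -1.74589671e-04  1.42939339e-04  1.76719375e-06]
 [-1.88873383e-04 -3.01088718e-01  9.53596114e-01 -1.58746045e-01]
 [ 0.00000000e+00  0.00000000e+00  0.00000000e+00  1.00000000e+00]]
```

>>> {"method": "step_arm", "body": {
  "plan": [
    [-1,-0.06,-0.016,-0.06,0.15],
    [-1,-0.12,-0.033,-0.11,0.3],
    [-1,-0.18,-0.05,-0.114,0.45],
    [-1,-0.24,-0.066,-0.114,0.6],
    [-1,-0.3,-0.083,-0.114,0.75],
    [-1,-0.36,-0.1,-0.114,0.9],
    [-1,-0.375,-0.105,-0.114,1.05],
    [-1,-0.375,-0.105,-0.114,1.2],
    [-1,-0.375,-0.105,-0.114,1.241],
    [-1,-0.375,-0.105,-0.114,1.241],
    [-1,-0.375,-0.105,-0.114,1.241],
    [-1,-0.375,-0.105,-0.114,1.241]
  ]
}}

```text
time: 1.65
tool_pos: [0.4701, 0.3097, 0.3407]
tool_rot: [3.142, -0.0, 1.642]
contact_force: [-0.4, -0.9, 0.5]
opening: 0.0922
grip_force: 0.0
```

Run:
```python
from h import *
c,W,R,p=wrist();np.savez("w0.npz",W=W,R=R,p=p,**c);print(p,observe()["tool_rot"])
cv2.imwrite("pics/w0.png",cv2.resize(c["img"][:,:,::-1],(800,500)))
z=W[...,2]
for n,lo,hi,bx in(("stopper",.105,.118,(.45,.62,.32,.48)),("long",.1,.15,(.42,.54,.1,.31)),("rack",.044,.054,(.42,.54,.1,.34)),("short/sample",.06,.1,(.42,.54,.1,.34))):
    m=(z>lo)&(z<hi)&(W[...,0]>bx[0])&(W[...,0]<bx[1])&(W[...,1]>bx[2])&(W[...,1]<bx[3])
    k,l,st,ce=cv2.connectedComponentsWithStats(m.astype(np.uint8))
    for i in range(1,k):
        if st[i,4]>15:
            q=W[l==i];print(n,st[i],np.round(np.nanmedian(q,0),4),np.round((q.min(0)+q.max(0))/2,4),np.round(np.ptp(q,axis=0),3),[np.round(v,4).tolist() for v in cv2.minAreaRect(q[:,:2].astype(np.float32)*1000)[:2]],round(cv2.minAreaRect(q[:,:2].astype(np.float32)*1000)[2],2))
```

```text
[0.47012929 0.30973044 0.34074286] [ 3.14154559e+00 -6.48312304e-05  1.64151161e+00]
stopper [ 348   61   68   71 3554] [0.541  0.4038 0.1126] [0.5409 0.4028 0.1103] [0.078 0.078 0.011] [[540.9432, 402.9604], [78.3303, 77.8509]] 3.54
long [314 256   9  26 215] [0.4818 0.184  0.1329] [0.4822 0.1799 0.1244] [0.011 0.013 0.049] [[481.7473, 180.3233], [11.9279, 12.2358]] 48.81
rack [ 300  165   34   95 2701] [0.4763 0.2388 0.0506] [0.4778 0.2296 0.0489] [0.061 0.154 0.01 ] [[477.3645, 229.597], [49.0455, 150.6939]] 4.9
short/sample [313 181   9  15 113] [0.4734 0.2825 0.0958] [0.4737 0.2797 0.0802] [0.011 0.012 0.037] [[473.2674, 279.9817], [11.4669, 10.9091]] 48.99
short/sample [312 213  11  13 119] [0.4776 0.2318 0.0751] [0.4774 0.2299 0.0697] [0.015 0.016 0.015] [[477.3391, 229.9051], [14.6165, 15.6073]] 2.68
short/sample [314 244   9  15  94] [0.4819 0.1849 0.0803] [0.4821 0.1837 0.0796] [0.012 0.006 0.039] [[481.7965, 183.8805], [11.6206, 5.4767]] 6.33
```

View pics/w0.png

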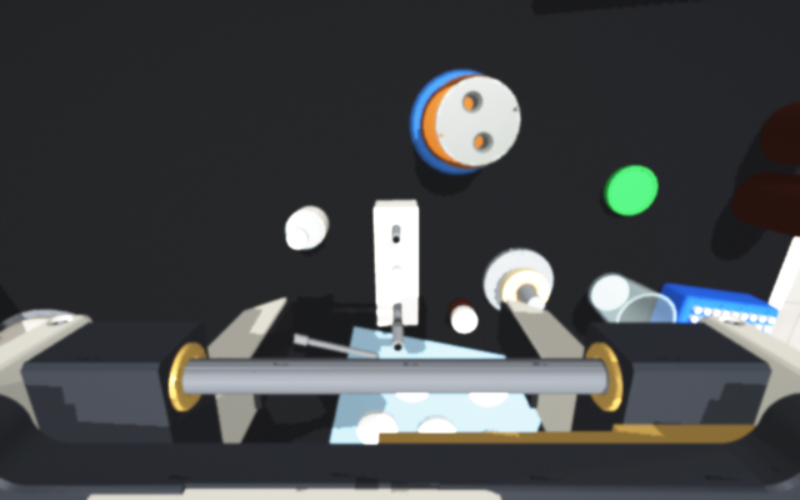

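The wrist picture shows the stopper with bores at (472,102) and (482,141). The short tube is at (396,235) in the rack's +y end hole and the long tube at (398,330) in the -y end hole. The fingers straddle the rack.

Run:
```python
from h import *
d=np.load("w0.npz");W=d["W"];g=cv2.cvtColor(d["img"],cv2.COLOR_RGB2GRAY)
z=W[...,2];m=(z>.109)&(z<.116)&(np.hypot(W[...,0]-.541,W[...,1]-.403)<.045)
q=W[m][:,:2].astype(np.float32);h=cv2.convexHull(q*1000)[:,0]/1000;C=circ(h,.0395);print("centre",C,np.median(z[m]))
# holes: pixels inside hull of stopper not at top level
T=d["T_tool_cam"];R=d["R"]@T[:3,:3];o=d["R"]@T[:3,3]+d["p"]
v,u=np.mgrid[0:400,0:640];r=np.stack([(u-d["cx"])/d["fx"],(v-d["cy"])/d["fy"],np.ones_like(u)],-1)@R.T
P=o+r*((.112-o[2])/r[...,2])[...,None]
ins=np.hypot(P[...,0]-C[0],P[...,1]-C[1])<.034
print(np.percentile(g[ins],[5,20,50,90]))
for name,mm in(("dark",(g<150)&ins),("range",ins&~((z>.1095)&(z<.117)))):
    k,l,st,ce=cv2.connectedComponentsWithStats(mm.astype(np.uint8))
    for i in range(1,k):
        if st[i,4]>15:
            q=P[l==i];b=(q.min(0)+q.max(0))/2;print(name,st[i],b[:2],np.ptp(q,axis=0)[:2])
go(.4816,.1799,.17,1.656)
```

```text
centre [0.5411936  0.40269522] 0.11265109495215458
[129. 218. 229. 234.]
dark [372  74  13  14 104] [0.53399712 0.42070514] [0.01435181 0.01425273]
dark [382 106  12  14 103] [0.54967529 0.38591494] [0.01363672 0.01509031]
range [371  74  14  15 151] [0.53348937 0.41999938] [0.01536733 0.01533969]
range [379 107  14  14 140] [0.54793808 0.38482065] [0.01605395 0.01520144]
go [-0.1303, 0.0023, 0.1708] twist -0.014 rot [ 3.142 -0.     1.642] q6 0.38 t 1.7
```

>>> {"method": "step_arm", "body": {
  "plan": [
    [-1,-0.05,0.001,0.03,-0.014],
    [-1,-0.1,0.002,0.06,-0.014],
    [-1,-0.1303,0.0023,0.11,-0.014],
    [-1,-0.1303,0.0023,0.16,-0.014],
    [-1,-0.1303,0.0023,0.2,-0.014],
    [-0.3,-0.1303,0.0023,0.2327,-0.014],
    [-0.3,-0.1303,0.0023,0.2327,-0.014],
    [1,-0.1303,0.0023,0.2327,-0.014],
    [1,-0.1303,0.0023,0.2327,-0.014],
    [1,-0.1303,0.0023,0.2327,-0.014],
    [1,-0.1303,0.0023,0.2327,-0.014],
    [1,-0.1303,0.0023,0.2327,-0.014]
  ],
  "grip_force": 40
}}

```text
time: 3.2
tool_pos: [0.4818, 0.1798, 0.1082]
tool_rot: [3.141, -0.0, 1.655]
contact_force: [0.2, 0.4, 0.9]
opening: 0.0266
grip_force: 0.0
```

Run:
```python
from h import *
s=observe();print(s["opening"],s["grip_force"],s["contact_force"],s["tool_pos"]);go(.5335,.4203,.2327,1.988)
```

```text
0.02663760862227267 0.0 [0.21874553 0.35065111 0.93697726] [0.48175803 0.17981002 0.10821747]
go [0.2353, 0.0718, -0.1244] twist -0.333 rot [ 3.141 -0.     1.655] q6 0.12 t 3.2
```

>>> {"method": "step_arm", "body": {
  "plan": [
    [1,0,0,0,0],
    [1,0,0,0,0],
    [1,0,0,0,0],
    [1,0,0,0,0],
    [1,0,0,-0.02,0],
    [1,0,0,-0.05,0],
    [1,0,0,-0.09,0],
    [1,0.03,0.01,-0.13,-0.08],
    [1,0.08,0.025,-0.132,-0.16],
    [1,0.13,0.04,-0.132,-0.24],
    [1,0.18,0.055,-0.132,-0.333],
    [1,0.22,0.07,-0.132,-0.333],
    [1,0.2353,0.0718,-0.132,-0.333],
    [1,0.2353,0.0718,-0.132,-0.333],
    [1,0.2353,0.0718,-0.132,-0.333]
  ]
}}

```text
time: 5.08
tool_pos: [0.5335, 0.4195, 0.2399]
tool_rot: [-3.141, 0.0, 1.987]
contact_force: [0.2, 0.3, -1.3]
opening: 0.0111
grip_force: 40.0
```

Run:
```python
from h import *
s=observe();print(s["opening"],s["grip_force"],s["contact_force"]);go(.5335,.4203,.122,1.988)
n="scene";c=read_camera(n);W=cloud(c)
v,u=np.mgrid[0:400,0:640]
# tube points: in box near TCP below it, above the stopper
m=(np.hypot(W[...,0]-.5335,W[...,1]-.4203)<.02)&(W[...,2]>.118)&(W[...,2]<.24)
q=W[m];print(len(q))
for a in np.arange(.12,.24,.02):
    b=q[(q[:,2]>a)&(q[:,2]<a+.02)]
    if len(b): print(round(a,2),np.round(b.mean(0),4),len(b))
b=c["img"][100:200,330:430];cv2.imwrite("pics/s1.png",cv2.resize(b[:,:,::-1],(600,600),interpolation=2))
c,W,R,p=wrist();np.savez("w1.npz",W=W,R=R,p=p,**c);cv2.imwrite("pics/w1.png",cv2.resize(c["img"][:,:,::-1],(800,500)))
```

```text
0.011071646858932874 39.999990463256836 [ 0.2066345   0.33009563 -1.27422708]
go [0.0008, 0.0004, 0.1179] twist -0.001 rot [-3.141  0.     1.987] q6 0.14 t 5.075
107
0.12 [0.5338 0.4168 0.1386] 3
0.14 [0.5344 0.4148 0.1504] 22
0.16 [0.535  0.415  0.1696] 17
0.18 [0.5353 0.4146 0.1898] 22
0.2 [0.535  0.4145 0.2088] 21
0.22 [0.5354 0.4146 0.2303] 22
```

View pics/s1.png

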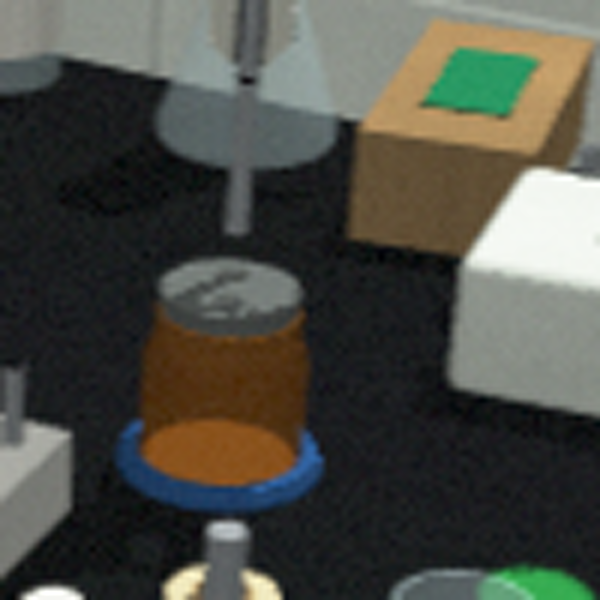

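>>> {"method": "step_arm", "body": {
  "plan": [
    [1,0.0008,0.0004,0.01,0],
    [1,0.0008,0.0004,0.018,0],
    [1,0.0008,0.0004,0.024,0],
    [1,0.0008,0.0004,0.03,0],
    [1,0.0008,0.0004,0.036,0],
    [1,0.0008,0.0004,0.041,0],
    [1,0.0008,0.0004,0.046,0],
    [1,0.0008,0.0004,0.046,0]
  ]
}}

```text
time: 6.18
tool_pos: [0.5333, 0.421, 0.1933]
tool_rot: [-3.141, 0.0, 1.988]
contact_force: [0.5, 0.3, -3.3]
opening: 0.0112
grip_force: 40.0
```

>>> {"method": "step_arm", "body": {
  "plan": [
    [1,0,0,0.01,0],
    [1,0,0,0.02,0],
    [1,0,0,0.03,0],
    [1,0,0,0.04,0],
    [1,0,0,0.05,0],
    [1,0,0,0.06,0],
    [1,0,0,0.066,0],
    [1,0,0,0.071,0],
    [1,0,0,0.071,0],
    [1,0,0,0.071,0]
  ]
}}

```text
time: 7.42
tool_pos: [0.5333, 0.4209, 0.122]
tool_rot: [-3.14, 0.0, 1.988]
contact_force: [-1.1, -2.1, -4.5]
opening: 0.0111
grip_force: 40.0
```

Run:
```python
from h import *
s=observe();print(s["opening"],s["grip_force"],s["contact_force"],s["tool_pos"])
b=[cv2.resize(read_camera("scene")["img"][100:180,330:410,::-1],(600,600),interpolation=2)]
b=np.hstack(b);cv2.imwrite("pics/s2.png",b)
```

```text
0.01108477300029948 39.996119141578674 [-1.08345998 -2.12243023 -4.47091311] [0.53328216 0.42094824 0.12198696]
```

View pics/s2.png

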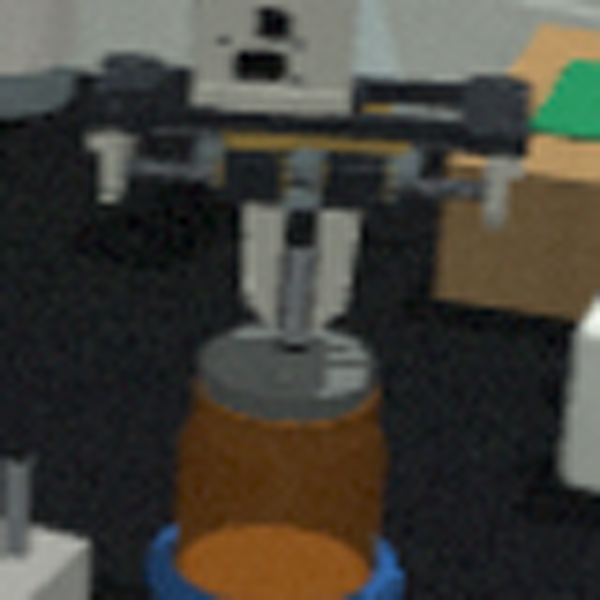

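>>> {"method": "step_arm", "body": {
  "plan": [
    [0.3,0,0,0,0],
    [0.2,0,0,0,0],
    [0.1,0,0,0,0],
    [0.1,0,0,-0.02,0],
    [0.1,0,0,-0.05,0],
    [0,0,0,-0.08,0],
    [0,-0.03,-0.03,-0.08,0.1],
    [0,-0.07,-0.07,-0.07,0.2],
    [0,-0.1049,-0.1124,-0.05,0.3],
    [0,-0.1049,-0.1124,-0.03,0.332],
    [0,-0.1049,-0.1124,-0.01,0.332],
    [0,-0.1049,-0.1124,-0.01,0.332]
  ]
}}

```text
time: 8.98
tool_pos: [0.4727, 0.2794, 0.1323]
tool_rot: [-3.14, 0.0, 1.656]
contact_force: [0.2, 1.3, 0.5]
opening: 0.0458
grip_force: 0.0
```

Run:
```python
from h import *
s=observe();print(s["opening"],s["contact_force"],s["tool_pos"])
go(.4730,.2795,.060,1.656)
c=read_camera("scene");W=cloud(c)
for ctr,lo in(((.533,.421),.116),((.473,.2795),.055)):
    m=(np.hypot(W[...,0]-ctr[0],W[...,1]-ctr[1])<.02)&(W[...,2]>lo)&(W[...,2]<lo+.05);q=W[m]
    if len(q):print(len(q),np.median(q,0),q[:,2].max())
cv2.imwrite("pics/s3.png",cv2.resize(c["img"][120:180,340:400,::-1],(600,600),interpolation=2))
```

```text
0.045821245480470375 [0.19727599 1.28544714 0.45034374] [0.47270372 0.27940879 0.13229567]
go [0.0001, 0.0004, 0.0723] twist -0.0 rot [-3.14   0.     1.656] q6 0.31 t 8.975
46 [0.53530941 0.41637341 0.13895239] 0.1607461906576971
37 [0.4746335 0.2735277 0.078374 ] 0.09924636324603309
```

View pics/s3.png

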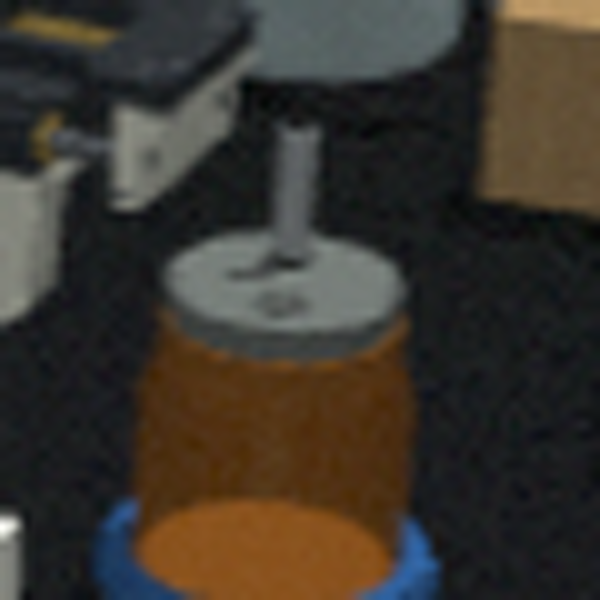

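The long tube is upright in its bore, with the ring level at (293,263) and the free bore at (282,303). Next is the short tube.

>>> {"method": "step_arm", "body": {
  "plan": [
    [0,0,0.0004,0.03,0],
    [0,0,0.0004,0.06,0],
    [0,0,0.0004,0.0723,0],
    [0,0,0.0004,0.0723,0],
    [1,0,0.0004,0.0723,0],
    [1,0,0.0004,0.0723,0],
    [1,0,0.0004,0.0723,0],
    [1,0,0.0004,0.0723,0],
    [1,0,0.0004,0.0723,0],
    [1,0,0.0004,0.0723,0],
    [1,0,0.0004,0.0723,0]
  ],
  "grip_force": 40
}}

```text
time: 10.4
tool_pos: [0.4735, 0.2798, 0.061]
tool_rot: [-3.141, -0.0, 1.656]
contact_force: [-2.2, -0.1, 6.5]
opening: 0.0108
grip_force: 40.0
```

Run:
```python
from h import *
s=observe();print(s["opening"],s["contact_force"],s["tool_pos"],s["grip_force"])
go(.5490,.3855,.200,1.988)
```

```text
0.01084744895982528 [-2.1766112  -0.12338477  6.54001537] [0.47346325 0.27980999 0.06098492] 39.99405920505524
go [0.0989, 0.0842, -0.139] twist -0.332 rot [-3.141 -0.     1.656] q6 0.31 t 10.4
```

>>> {"method": "step_arm", "body": {
  "plan": [
    [1,0,0,-0.02,0],
    [1,0,0,-0.05,0],
    [1,0,0,-0.09,0],
    [1,0.01,0.01,-0.12,-0.1],
    [1,0.04,0.035,-0.129,-0.2],
    [1,0.08,0.07,-0.129,-0.3],
    [1,0.0989,0.0842,-0.129,-0.332],
    [1,0.0989,0.0842,-0.129,-0.332],
    [1,0.0989,0.0842,-0.129,-0.332]
  ]
}}

```text
time: 11.52
tool_pos: [0.5487, 0.3847, 0.1893]
tool_rot: [-3.14, 0.0, 1.987]
contact_force: [-0.0, -0.1, -0.7]
opening: 0.0114
grip_force: 40.0
```

Run:
```python
from h import *
s=observe();print(s["opening"],s["contact_force"],s["tool_pos"],s["grip_force"])
go(.5490,.3855,.125,1.988)
c=read_camera("scene");W=cloud(c)
m=(np.hypot(W[...,0]-.549,W[...,1]-.3855)<.015)&(W[...,2]>.118)&(W[...,2]<.19);q=W[m];print(len(q),np.median(q,0),q[:,2].min())
cv2.imwrite("pics/s4.png",cv2.resize(c["img"][110:170,340:400,::-1],(600,600),interpolation=2))
```

```text
0.011360379447856143 [-0.01694518 -0.13198125 -0.73610193] [0.54870895 0.38468991 0.18925797] 39.9921977519989
go [0.0006, 0.0007, 0.0643] twist -0.001 rot [-3.14   0.     1.987] q6 0.08 t 11.525
63 [0.55068808 0.37939388 0.16466108] 0.13350326243366492
```

View pics/s4.png

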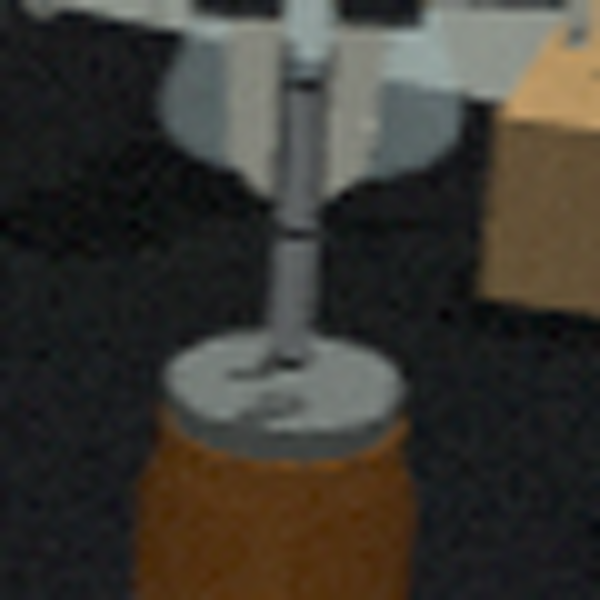

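The ring of the held short tube is at (298,233), and its foot lies over the free bore.

>>> {"method": "step_arm", "body": {
  "plan": [
    [1,0.0006,0.0007,0.008,0],
    [1,0.0006,0.0007,0.016,0],
    [1,0.0006,0.0007,0.022,0],
    [1,0.0006,0.0007,0.028,0],
    [1,0.0006,0.0007,0.034,0],
    [1,0.0006,0.0007,0.04,0],
    [1,0.0006,0.0007,0.046,0],
    [1,0.0006,0.0007,0.052,0],
    [1,0.0006,0.0007,0.058,0],
    [1,0.0006,0.0007,0.0643,0],
    [1,0.0006,0.0007,0.0643,0],
    [1,0.0006,0.0007,0.0643,0]
  ]
}}

```text
time: 13.08
tool_pos: [0.5486, 0.3859, 0.1242]
tool_rot: [-3.138, 0.0, 1.988]
contact_force: [-4.8, -1.7, -3.8]
opening: 0.0113
grip_force: 40.0
```

```bash
cat >> h.py <<'E'
def dishes(n="side",zlo=.009,zhi=.022):
    c=read_camera(n);W=cloud(c);g=c["img"].astype(int)
    w=(g.min(2)>150)&(W[...,2]>zlo)&(W[...,2]<zhi)&(W[...,1]>-.16)&(W[...,1]<.14)&(W[...,0]>.4)&(W[...,0]<.72)&(g.max(2)-g.min(2)<50)
    k,l,st,ce=cv2.connectedComponentsWithStats(cv2.morphologyEx(w.astype(np.uint8),cv2.MORPH_OPEN,np.ones((3,3))))
    out=[]
    for i in range(1,k):
        if st[i,4]>120:
            q=W[(l==i)&w];q=q[q[:,2]>np.median(q[:,2])-.004]
            h=cv2.convexHull((q[:,:2]*1000).astype(np.float32))[:,0]/1000.
            out.append([*circ(h,.03),np.median(q[:,2]),st[i,4]])
    print(n,np.round(out,4).tolist())
E
python3 - <<'E'
from h import *
s=observe();print(s["opening"],s["contact_force"],s["tool_pos"],s["grip_force"],s["time"])
dishes("side");dishes("scene")
E
```

```text
0.011314012006651346 [-4.75920303 -1.73747867 -3.82696333] [0.54858766 0.38593039 0.12420554] 39.97667133808136 13.075
side [[0.6246, 0.0426, 0.0156, 308.0], [0.5132, 0.0427, 0.0154, 360.0], [0.6459, -0.0689, 0.0153, 363.0], [0.5582, -0.0488, 0.0153, 390.0], [0.4678, -0.0439, 0.0155, 431.0]]
scene [[0.5125, 0.0416, 0.0131, 195.0], [0.4651, -0.0457, 0.0134, 197.0], [0.625, 0.0401, 0.0132, 208.0], [0.5571, -0.0505, 0.0133, 235.0], [0.6454, -0.0699, 0.0135, 275.0]]
```

>>> {"method": "step_arm", "body": {
  "plan": [
    [1,0,0,-0.0008,0],
    [1,0,0,-0.0008,0],
    [0.3,0,0,-0.0008,0],
    [0.2,0,0,-0.0008,0],
    [0.1,0,0,-0.0008,0],
    [0,0,0,-0.02,0],
    [0,0,0,-0.05,0],
    [0,0,0,-0.1,0],
    [-0.3,-0.06,0,-0.15,0],
    [-0.3,-0.1,0,-0.15,0],
    [-0.3,-0.1,0,-0.15,0],
    [-0.3,-0.1,0,-0.15,0]
  ]
}}

```text
time: 14.68
tool_pos: [0.59, 0.2951, 0.2753]
tool_rot: [3.141, -0.001, 1.987]
contact_force: [0.2, 0.7, 0.1]
opening: 0.0595
grip_force: 0.0
```

Run:
```python
from h import *
c,W,R,p=wrist();s=read_camera("scene");Ws=cloud(s)
print(p)
for nm,ctr in(("long",(.5335,.4203)),("short",(.549,.3855))):
    for n,w in(("wrist",W),("scene",Ws)):
        m=(np.hypot(w[...,0]-ctr[0],w[...,1]-ctr[1])<.012)&(w[...,2]>.12)&(w[...,2]<.175);q=w[m]
        t=q[q[:,2]>np.percentile(q[:,2],75)];print(nm,n,len(q),np.round(q[:,2].max(),4),np.round(np.percentile(q[:,2],90),4),np.round(t.mean(0),4))
a=cv2.resize(c["img"][::,::,::-1],(800,500));b=s["img"][110:170,340:400,::-1]
for w,n in((W,"w"),(Ws,"s")):
    m=(np.hypot(w[...,0]-.541,w[...,1]-.403)<.036)&(w[...,2]>.107)&(w[...,2]<.117);print(n,"stopper",np.median(w[m][:,2]))
vu=np.argwhere((np.hypot(W[...,0]-.541,W[...,1]-.403)<.04)&(W[...,2]>.107));(v0,u0),(v1,u1)=vu.min(0),vu.max(0);print(v0,u0,v1,u1)
crop=c["img"][max(v0-10,0):v1+10,max(u0-10,0):u1+10,::-1]
cv2.imwrite("pics/s5.png",np.hstack([cv2.resize(crop,(400,400),interpolation=2),cv2.resize(b,(400,400),interpolation=2)]))
go(.5135,.0425,.12)
```

```text
[0.59000929 0.29505324 0.27530432]
long wrist 326 0.1632 0.1617 [0.5342 0.4212 0.1618]
long scene 18 0.1602 0.1595 [0.5349 0.4166 0.1592]
short wrist 196 0.163 0.1622 [0.5501 0.3852 0.1622]
short scene 44 0.1612 0.1589 [0.551  0.382  0.1577]
w stopper 0.1126753828790264
s stopper 0.11036231936034069
15 273 105 356
go [-0.2008, -0.1722, 0.1549] twist 0 rot [-3.141 -0.     1.989] q6 -0.07 t 14.775
```

View pics/s5.png

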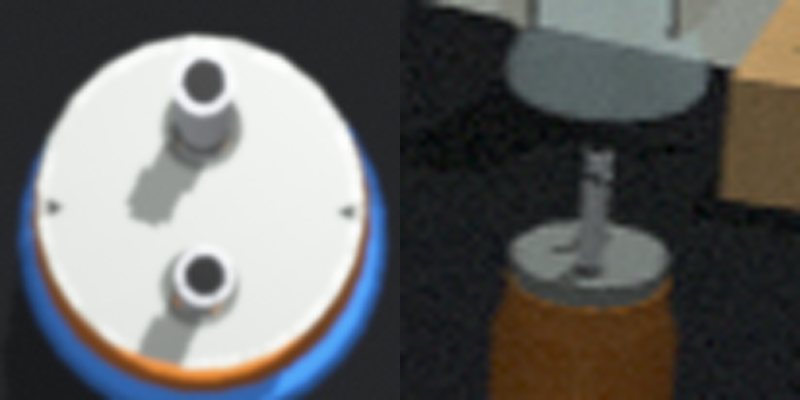

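The wrist crop shows both tubes upright in their bores. The tube tops work out at about 0.160 m when compared with the earlier readings. Next I'll view the dishes from above.

>>> {"method": "step_arm", "body": {
  "plan": [
    [-0.5,-0.06,-0.01,-0.02,-0.12],
    [-0.5,-0.11,-0.02,-0.025,-0.25],
    [-0.5,-0.16,-0.04,-0.025,-0.4],
    [-0.5,-0.2,-0.07,-0.025,-0.55],
    [-0.5,-0.25,-0.1,-0.025,-0.7],
    [-0.5,-0.258,-0.147,-0.025,-0.85],
    [-0.5,-0.258,-0.147,-0.025,-1.0],
    [-0.5,-0.258,-0.147,-0.025,-1.153],
    [-0.5,-0.258,-0.147,-0.025,-1.153],
    [-0.5,-0.258,-0.147,-0.025,-1.153]
  ]
}}

```text
time: 16.02
tool_pos: [0.5602, 0.0002, 0.3002]
tool_rot: [3.141, -0.0, 3.139]
contact_force: [0.1, -0.2, -0.0]
opening: 0.0692
grip_force: 0.0
```

```bash
cat >> h.py <<'E'
def wd(c,W,zlo=.009,zhi=.022,save=None):
    g=c["img"].astype(int)
    w=(W[...,2]>zlo)&(W[...,2]<zhi)&(W[...,1]>-.16)&(W[...,1]<.14)&(W[...,0]>.4)&(W[...,0]<.74)&(g.max(2)-g.min(2)<60)&(g.min(2)>120)
    k,l,st,ce=cv2.connectedComponentsWithStats(cv2.morphologyEx(w.astype(np.uint8),cv2.MORPH_OPEN,np.ones((3,3))))
    out=[]
    for i in range(1,k):
        if st[i,4]>150:
            q=W[(l==i)&w];h=cv2.convexHull((q[:,:2]*1000).astype(np.float32))[:,0]/1000.
            out.append([*circ(h,.03),*np.ptp(q[:,:2],axis=0),np.median(q[:,2]),st[i,4]])
    print(np.round(out,4).tolist())
E
python3 - <<'E'
from h import *
c,W,R,p=wrist();print(p,observe()["tool_rot"]);wd(c,W)
cv2.imwrite("pics/w2.png",cv2.resize(c["img"][:,:,::-1],(800,500)))
s=dict(np.load("scene0.npz"));d=dict(np.load("side0.npz"))
for n,q in(("scene",s),("side",d)):
    w=cloud(q);g=q["img"].astype(int)
    m=(np.hypot(w[...,0]-.617,w[...,1]+.32)<.08)&(g.max(2)<120)&(w[...,2]>.004)&(w[...,2]<.018)
    k,l,st,ce=cv2.connectedComponentsWithStats(m.astype(np.uint8));i=1+np.argmax(st[1:,4]);a=w[l==i]
    h=cv2.convexHull((a[:,:2]*1000).astype(np.float32))[:,0]/1000;print(n,"base",circ(h),np.median(a,0),st[i])
E
```

```text
[5.60206897e-01 1.95806921e-04 3.00152568e-01] [ 3.14138841e+00 -3.42012251e-04  3.13944723e+00]
[[0.4675, -0.0439, 0.0582, 0.059, 0.0147, 1646.0], [0.5134, 0.0432, 0.0582, 0.0595, 0.0147, 1491.0], [0.5579, -0.0484, 0.0591, 0.0584, 0.0146, 1376.0], [0.6246, 0.043, 0.0603, 0.0581, 0.0147, 1229.0], [0.6462, -0.0687, 0.0593, 0.0578, 0.0146, 1192.0]]
scene base [ 0.61245425 -0.32554599  0.03848853] [ 0.61437061 -0.32738585  0.01057299] [226 300  36  28 749]
side base [ 0.61082694 -0.32388397  0.03808925] [ 0.60738673 -0.32644345  0.01202963] [423 292  42  29 927]
```

View pics/w2.png

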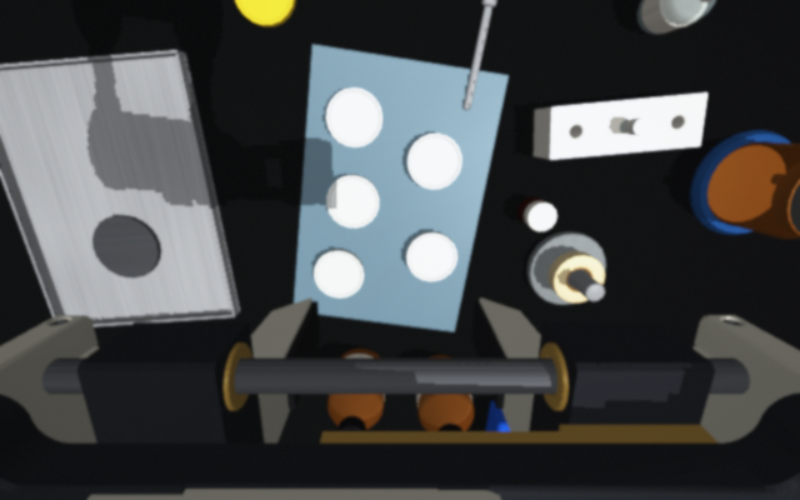

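The wrist picture shows five white dishes at (354,117), (434,160), (352,201), (431,257) and (339,273), with the base at (127,246). The yellow dish is at (265,5) and is left alone.

>>> {"method": "step_arm", "body": {
  "plan": [
    [-0.7,0.03,0.03,0.05,0],
    [-0.7,0.0468,0.043,0.11,0],
    [-0.7,0.0468,0.043,0.17,0],
    [-0.7,0.0468,0.043,0.23,0],
    [-0.7,0.0468,0.043,0.27,0],
    [-0.7,0.0468,0.043,0.29,0],
    [-0.7,0.0468,0.043,0.2955,0],
    [-0.7,0.0468,0.043,0.2955,0],
    [0.5,0.0468,0.043,0.2955,0],
    [0.5,0.0468,0.043,0.2955,0],
    [0.5,0.0468,0.043,0.2955,0],
    [0.5,0.0468,0.043,0.2955,0],
    [0.5,0.0468,0.043,0.2955,0]
  ],
  "grip_force": 15
}}

```text
time: 17.7
tool_pos: [0.5139, 0.0425, 0.0057]
tool_rot: [3.142, 0.002, 3.141]
contact_force: [-1.6, -0.3, 6.7]
opening: 0.0596
grip_force: 15.0
```

Run:
```python
from h import *
s=observe();print(s["opening"],s["grip_force"],s["contact_force"],s["tool_pos"]);go(.6117,-.3245,.10,np.pi)
```

```text
0.05964076910889005 15.000433623790741 [-1.60928399 -0.27976024  6.707711  ] [0.51393956 0.04247674 0.00570158]
go [-0.0982, -0.3669, -0.0942] twist -0.001 rot [3.142e+00 2.000e-03 3.141e+00] q6 -1.64 t 17.7
```

>>> {"method": "step_arm", "body": {
  "plan": [
    [0.5,0,0,-0.02,0],
    [0.5,0,0,-0.06,0],
    [0.5,0,0,-0.12,0],
    [0.5,-0.015,-0.05,-0.14,0],
    [0.5,-0.03,-0.11,-0.14,0],
    [0.5,-0.047,-0.17,-0.14,0],
    [0.5,-0.063,-0.23,-0.14,0],
    [0.5,-0.08,-0.29,-0.14,0],
    [0.5,-0.09,-0.34,-0.14,0],
    [0.5,-0.0982,-0.3669,-0.14,0],
    [0.5,-0.0982,-0.3669,-0.14,0],
    [0.5,-0.0982,-0.3669,-0.14,0]
  ]
}}

```text
time: 19.2
tool_pos: [0.611, -0.3236, 0.1445]
tool_rot: [3.14, -0.001, 3.141]
contact_force: [0.3, -1.1, -0.5]
opening: 0.0595
grip_force: 15.0
```

Run:
```python
from h import *
s=observe();print(s["opening"],s["grip_force"],s["contact_force"])
c,W,R,p=wrist();np.savez("w3.npz",W=W,R=R,p=p,**c);print(p);g=c["img"].astype(int)
for nm,m in(("base",(np.hypot(W[...,0]-.612,W[...,1]+.324)<.07)&(g.max(2)<110)&(W[...,2]>.006)&(W[...,2]<.018)),
 ("held",(np.hypot(W[...,0]-p[0],W[...,1]-p[1])<.05)&(g.min(2)>100)&(W[...,2]>.11)&(W[...,2]<.18))):
    k,l,st,ce=cv2.connectedComponentsWithStats(m.astype(np.uint8))
    if k<2: print(nm,"none");continue
    i=1+np.argmax(st[1:,4]);a=W[l==i];h=cv2.convexHull((a[:,:2]*1000).astype(np.float32))[:,0]/1000
    print(nm,st[i],np.median(a,0),circ(h,.039 if nm=="base" else .03),circ(h),np.ptp(a,axis=0))
cv2.imwrite("pics/w3.png",cv2.resize(c["img"][:,:,::-1],(800,500)))
dishes("side")
```

```text
0.05950881729714813 15.000006705522537 [ 0.32337711 -1.13022022 -0.54565634]
[ 0.61096774 -0.32363139  0.14445655]
base [ 278  153   79   61 3587] [ 0.60372793 -0.3229299   0.01170676] [ 0.61351365 -0.32318197] [ 0.61201057 -0.32303623  0.03766092] [0.0588526  0.07582414 0.00772336]
held [ 260  205  113   81 7654] [ 0.60381305 -0.32391139  0.15330306] [ 0.61025799 -0.32380591] [ 0.60971047 -0.32358602  0.02947518] [0.04536728 0.06009698 0.01105783]
side [[0.6246, 0.0427, 0.0154, 313.0], [0.6464, -0.0692, 0.0154, 365.0], [0.5582, -0.049, 0.0153, 398.0], [0.4677, -0.0441, 0.0153, 434.0]]
```

View pics/w3.png

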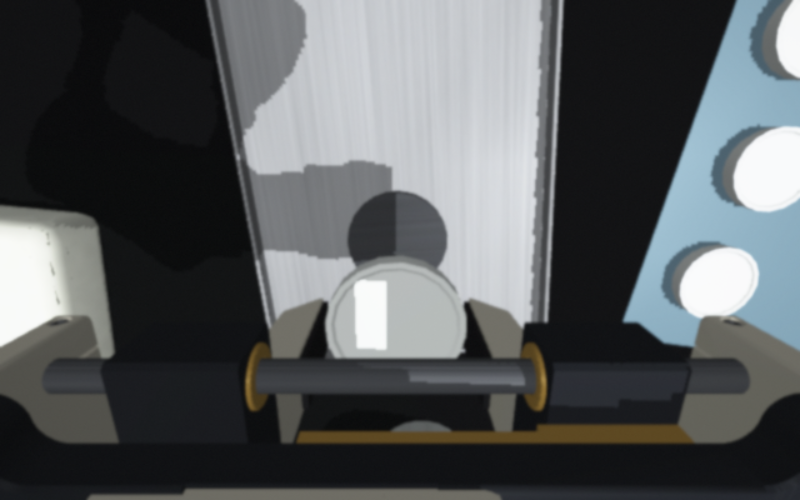

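The held dish is at (397,310) and the base is just behind it at (397,235).

>>> {"method": "step_arm", "body": {
  "plan": [
    [0.5,-0.0016,0,0.05,0],
    [0.5,-0.0016,0,0.1,0],
    [0.5,-0.0016,0,0.118,0],
    [0.5,-0.0016,0,0.124,0],
    [0.5,-0.0016,0,0.127,0],
    [0.5,-0.0016,0,0.127,0],
    [0.5,-0.0016,0,0.127,0],
    [0.1,-0.0016,0,0.127,0],
    [-0.5,-0.0016,0,0.127,0],
    [-0.7,-0.0016,0,0.127,0],
    [-0.7,-0.0016,0,0.11,0],
    [-0.7,-0.0016,0,0.07,0],
    [-0.7,-0.0016,0,0.01,0],
    [-0.7,-0.0016,0,-0.02,0]
  ]
}}

```text
time: 21.05
tool_pos: [0.6141, -0.3253, 0.1705]
tool_rot: [-3.138, 0.006, 3.141]
contact_force: [0.8, -0.3, 0.7]
opening: 0.0781
grip_force: 0.0
```

```bash
cat >> h.py <<'E'
def stack(c,W,lo,n):
    g=c["img"].astype(int);m=(np.hypot(W[...,0]-.6122,W[...,1]+.3237)<.05)&(g.min(2)>100)&(W[...,2]>lo)&(W[...,2]<lo+.012)
    k,l,st,ce=cv2.connectedComponentsWithStats(m.astype(np.uint8))
    if k<2: return print("no stack",n)
    i=1+np.argmax(st[1:,4]);a=W[(l==i)];h=cv2.convexHull((a[:,:2]*1000).astype(np.float32))[:,0]/1000
    print("stack",n,st[i],np.round(circ(h,.03),4),np.round(np.ptp(a,axis=0),4),"z",np.round(np.median(a[:,2]),4))
E
python3 - <<'E'
from h import *
s=observe();print(s["opening"])
c,W,R,p=wrist();print(p);stack(c,W,.02,"w")
c=read_camera("side");stack(c,cloud(c),.02,"side")
dishes("side");go(.4675,-.044,.12,np.pi)
E
```

```text
0.07812094072615561
[ 0.61411842 -0.32529632  0.1705488 ]
stack w [ 288  155   60   59 2754] [ 0.6124 -0.3245] [0.0589 0.0589 0.0086] z 0.0257
stack side [430 288  32  24 600] [ 0.6119 -0.3247] [0.0617 0.06   0.0098] z 0.0262
side [[0.6244, 0.042, 0.0154, 303.0], [0.6465, -0.0689, 0.0154, 364.0], [0.5581, -0.0488, 0.0155, 397.0], [0.4673, -0.0442, 0.0154, 442.0]]
go [0.1467, 0.2811, 0.0467] twist -0.001 rot [-3.139  0.005  3.141] q6 -2.17 t 21.2
```

>>> {"method": "step_arm", "body": {
  "plan": [
    [-0.7,0.02,0.04,0,0],
    [-0.7,0.045,0.09,0,0],
    [-0.7,0.07,0.14,0,0],
    [-0.7,0.095,0.19,0,0],
    [-0.7,0.12,0.24,0.02,0],
    [-0.7,0.14,0.27,0.06,0],
    [-0.7,0.1457,0.2797,0.1,0],
    [-0.7,0.1457,0.2797,0.13,0],
    [-0.7,0.1457,0.2797,0.15,0],
    [-0.7,0.1457,0.2797,0.1587,0],
    [-0.7,0.1457,0.2797,0.1587,0],
    [-0.7,0.1457,0.2797,0.1587,0],
    [0.5,0.1457,0.2797,0.1587,0],
    [0.5,0.1457,0.2797,0.1587,0],
    [0.5,0.1457,0.2797,0.1587,0],
    [0.5,0.1457,0.2797,0.1587,0],
    [0.5,0.1457,0.2797,0.1587,0]
  ]
}}

```text
time: 23.32
tool_pos: [0.4677, -0.0447, 0.0066]
tool_rot: [-3.141, 0.001, 3.141]
contact_force: [-0.9, 0.4, 5.2]
opening: 0.0593
grip_force: 15.0
```

Run:
```python
from h import *
s=observe();print(s["opening"],s["grip_force"],s["contact_force"],s["tool_pos"]);dishes("side");dishes("scene")
```

```text
0.059281764182853885 15.000436753034592 [-0.86895283  0.38801478  5.18384619] [ 0.46770899 -0.04473755  0.00659558]
side [[0.6249, 0.0425, 0.0154, 234.0], [0.6467, -0.0691, 0.0155, 360.0], [0.4655, -0.0439, 0.0151, 296.0]]
scene [[0.4664, -0.0483, 0.0133, 135.0], [0.6237, 0.0415, 0.0133, 212.0], [0.5566, -0.0497, 0.0133, 231.0], [0.6457, -0.0703, 0.0135, 265.0]]
```

>>> {"method": "step_arm", "body": {
  "plan": [
    [0.5,0,0,-0.02,0],
    [0.5,0,0,-0.06,0],
    [0.5,0,0,-0.12,0],
    [0.5,-0.02,-0.04,-0.134,0],
    [0.5,-0.045,-0.09,-0.134,0],
    [0.5,-0.07,-0.14,-0.134,0],
    [0.5,-0.095,-0.19,-0.134,0],
    [0.5,-0.12,-0.24,-0.134,0],
    [0.5,-0.14,-0.27,-0.134,0],
    [0.5,-0.145,-0.28,-0.134,0],
    [0.5,-0.145,-0.28,-0.12,0],
    [0.5,-0.145,-0.28,-0.08,0],
    [0.5,-0.145,-0.28,-0.05,0],
    [0.5,-0.145,-0.28,-0.036,0],
    [0.5,-0.145,-0.28,-0.033,0],
    [0.5,-0.145,-0.28,-0.033,0],
    [0.5,-0.145,-0.28,-0.033,0]
  ]
}}

```text
time: 25.55
tool_pos: [0.6129, -0.3251, 0.0407]
tool_rot: [-3.14, 0.002, 3.141]
contact_force: [-0.0, -1.1, -1.0]
opening: 0.0591
grip_force: 15.0
```

Run:
```python
from h import *
s=observe();print(s["opening"],s["grip_force"],s["contact_force"],s["tool_pos"])
go(.6125,-.324,.0325,np.pi)
dishes("scene")
```

```text
0.05913359360744911 14.999978989362717 [-0.01541872 -1.14660214 -0.99360407] [ 0.61285043 -0.3251387   0.04065116]
go [0.0004, 0.0011, 0.0081] twist -0.001 rot [-3.140e+00  2.000e-03  3.141e+00] q6 -2.17 t 25.55
scene [[0.624, 0.0421, 0.0133, 208.0], [0.5565, -0.0497, 0.0136, 233.0], [0.6455, -0.07, 0.0135, 269.0]]
```

>>> {"method": "step_arm", "body": {
  "plan": [
    [0.5,0,0.0006,0.003,0],
    [0.5,0,0.0006,0.0065,0],
    [0.5,0,0.0006,0.0065,0],
    [0.5,0,0.0006,0.0068,0],
    [0.1,0,0.0006,0.0068,0],
    [-0.5,0,0.0006,0.0065,0],
    [-0.7,0,0.0006,0.0065,0],
    [-0.7,0,0.0006,-0.01,0],
    [-0.7,0,0.0006,-0.05,0],
    [-0.7,0,0.0006,-0.1,0],
    [-0.7,0.0,0.0006,-0.12,0],
    [-0.7,0.0,0.0006,-0.12,0]
  ]
}}

```text
time: 27.1
tool_pos: [0.6132, -0.3249, 0.1625]
tool_rot: [-3.139, 0.005, 3.141]
contact_force: [0.3, 0.3, -1.1]
opening: 0.0784
grip_force: 0.0
```

Run:
```python
from h import *
s=observe();print(s["opening"])
c,W,R,p=wrist();print(p);stack(c,W,.034,"w")
c=read_camera("side");stack(c,cloud(c),.034,"side")
dishes("side");dishes("scene");go(.558,-.0487,.006,np.pi)
```

```text
0.07837398975431223
[ 0.61320245 -0.32486381  0.16250624]
stack w [ 286  159   64   64 3186] [ 0.6118 -0.3242] [0.0594 0.0587 0.01  ] z 0.0407
stack side [430 282  33  24 622] [ 0.6119 -0.3242] [0.0626 0.0602 0.0108] z 0.041
side [[0.6247, 0.0422, 0.0156, 310.0], [0.6468, -0.0681, 0.0155, 352.0], [0.5581, -0.0491, 0.0153, 398.0]]
scene [[0.6227, 0.0422, 0.013, 210.0], [0.5569, -0.0504, 0.0133, 234.0], [0.6454, -0.069, 0.013, 270.0]]
go [0.0534, 0.2748, 0.1521] twist -0.001 rot [ 3.140e+00 -2.000e-03  3.141e+00] q6 -2.17 t 27.3
```

>>> {"method": "step_arm", "body": {
  "plan": [
    [-0.7,0.01,0.045,0,0],
    [-0.7,0.02,0.1,0,0],
    [-0.7,0.03,0.15,0,0],
    [-0.7,0.04,0.2,0,0],
    [-0.7,0.05,0.25,0.02,0],
    [-0.7,0.0545,0.2747,0.06,0],
    [-0.7,0.0545,0.2747,0.1,0],
    [-0.7,0.0545,0.2747,0.13,0],
    [-0.7,0.0545,0.2747,0.145,0],
    [-0.7,0.0545,0.2747,0.153,0],
    [-0.7,0.0545,0.2747,0.153,0],
    [-0.7,0.0545,0.2747,0.153,0],
    [0.5,0.0545,0.2747,0.153,0],
    [0.5,0.0545,0.2747,0.153,0],
    [0.5,0.0545,0.2747,0.153,0],
    [0.5,0.0545,0.2747,0.153,0],
    [0.5,0.0545,0.2747,0.153,0]
  ]
}}

```text
time: 29.42
tool_pos: [0.5582, -0.0495, 0.0066]
tool_rot: [-3.142, 0.001, 3.141]
contact_force: [-0.6, 0.9, 6.7]
opening: 0.0593
grip_force: 15.0
```

Run:
```python
from h import *
s=observe();print(s["opening"],s["grip_force"],s["contact_force"],s["tool_pos"]);dishes("scene")
```

```text
0.05932359292219439 15.000338852405548 [-0.64246868  0.89855994  6.66239278] [ 0.55817083 -0.04950237  0.00662091]
scene [[0.6237, 0.0416, 0.0133, 213.0], [0.5567, -0.055, 0.0131, 134.0], [0.6453, -0.0702, 0.0132, 274.0]]
```

>>> {"method": "step_arm", "body": {
  "plan": [
    [0.5,0,0,-0.02,0],
    [0.5,0,0,-0.06,0],
    [0.5,0,0,-0.12,0],
    [0.5,-0.01,-0.045,-0.134,0],
    [0.5,-0.02,-0.1,-0.134,0],
    [0.5,-0.03,-0.15,-0.134,0],
    [0.5,-0.04,-0.2,-0.134,0],
    [0.5,-0.05,-0.25,-0.134,0],
    [0.5,-0.0548,-0.2747,-0.134,0],
    [0.5,-0.0548,-0.2747,-0.12,0],
    [0.5,-0.0548,-0.2747,-0.09,0],
    [0.5,-0.0548,-0.2747,-0.065,0],
    [0.5,-0.0548,-0.2747,-0.052,0],
    [0.5,-0.0548,-0.2747,-0.048,0],
    [0.5,-0.0548,-0.2747,-0.048,0],
    [0.5,-0.0548,-0.2747,-0.048,0]
  ]
}}

```text
time: 31.48
tool_pos: [0.613, -0.3244, 0.0553]
tool_rot: [-3.141, 0.002, 3.141]
contact_force: [0.2, -0.5, -0.8]
opening: 0.0593
grip_force: 15.0
```

>>> {"method": "step_arm", "body": {
  "plan": [
    [0.5,0,0,0.003,0],
    [0.5,0,0,0.0065,0],
    [0.5,0,0,0.0065,0],
    [0.5,0,0,0.0068,0],
    [0.1,0,0,0.0068,0],
    [-0.5,0,0,0.0065,0],
    [-0.7,0,0,0.0065,0],
    [-0.7,0,0,-0.01,0],
    [-0.7,0,0,-0.05,0],
    [-0.7,0,0,-0.1,0],
    [-0.7,0.0,0,-0.105,0],
    [-0.7,0.0,0,-0.105,0]
  ]
}}

```text
time: 32.98
tool_pos: [0.6126, -0.3243, 0.1602]
tool_rot: [-3.141, 0.001, 3.141]
contact_force: [0.5, 0.2, 0.3]
opening: 0.078
grip_force: 0.0
```

Run:
```python
from h import *
s=observe();print(s["opening"])
c,W,R,p=wrist();print(p);stack(c,W,.049,"w")
c=read_camera("side");stack(c,cloud(c),.049,"side")
dishes("side");dishes("scene");go(.6465,-.0688,.006,np.pi)
```

```text
0.07798122266254699
[ 0.6125781  -0.32425325  0.160159  ]
stack w [ 283  165   68   67 3565] [ 0.6124 -0.3243] [0.0596 0.059  0.0096] z 0.0556
stack side [431 276  33  24 616] [ 0.6122 -0.3241] [0.0617 0.0616 0.0109] z 0.0561
side [[0.6251, 0.0427, 0.0155, 308.0], [0.6463, -0.069, 0.0155, 353.0]]
scene [[0.6244, 0.0406, 0.013, 212.0], [0.6453, -0.07, 0.0134, 274.0]]
go [-0.0347, 0.2548, 0.1519] twist -0.001 rot [ 3.140e+00 -2.000e-03  3.141e+00] q6 -2.17 t 33.175
```

>>> {"method": "step_arm", "body": {
  "plan": [
    [-0.7,-0.006,0.045,0,0],
    [-0.7,-0.012,0.095,0,0],
    [-0.7,-0.02,0.15,0,0],
    [-0.7,-0.027,0.2,0,0],
    [-0.7,-0.0335,0.24,0.02,0],
    [-0.7,-0.0335,0.2547,0.06,0],
    [-0.7,-0.0335,0.2547,0.1,0],
    [-0.7,-0.0335,0.2547,0.13,0],
    [-0.7,-0.0335,0.2547,0.145,0],
    [-0.7,-0.0335,0.2547,0.153,0],
    [-0.7,-0.0335,0.2547,0.153,0],
    [-0.7,-0.0335,0.2547,0.153,0],
    [0.5,-0.0335,0.2547,0.153,0],
    [0.5,-0.0335,0.2547,0.153,0],
    [0.5,-0.0335,0.2547,0.153,0],
    [0.5,-0.0335,0.2547,0.153,0],
    [0.5,-0.0335,0.2547,0.153,0]
  ]
}}

```text
time: 35.3
tool_pos: [0.6464, -0.0695, 0.0067]
tool_rot: [-3.142, 0.001, 3.141]
contact_force: [-0.5, 0.5, 5.3]
opening: 0.0592
grip_force: 15.0
```

Run:
```python
from h import *
s=observe();print(s["opening"],s["grip_force"],s["contact_force"],s["tool_pos"]);dishes("scene")
```

```text
0.05917972052181039 15.00048503279686 [-0.5303128   0.48283981  5.28396704] [ 0.64644116 -0.06954683  0.00666921]
scene [[0.6647, -0.0634, 0.0131, 131.0]]
```

>>> {"method": "step_arm", "body": {
  "plan": [
    [0.5,0,0,-0.02,0],
    [0.5,0,0,-0.06,0],
    [0.5,0,0,-0.12,0],
    [0.5,0.006,-0.045,-0.134,0],
    [0.5,0.012,-0.095,-0.134,0],
    [0.5,0.02,-0.15,-0.134,0],
    [0.5,0.027,-0.2,-0.134,0],
    [0.5,0.0335,-0.24,-0.134,0],
    [0.5,0.0335,-0.2547,-0.134,0],
    [0.5,0.0335,-0.2547,-0.125,0],
    [0.5,0.0335,-0.2547,-0.1,0],
    [0.5,0.0335,-0.2547,-0.08,0],
    [0.5,0.0335,-0.2547,-0.067,0],
    [0.5,0.0335,-0.2547,-0.063,0],
    [0.5,0.0335,-0.2547,-0.063,0],
    [0.5,0.0335,-0.2547,-0.063,0]
  ]
}}

```text
time: 37.35
tool_pos: [0.613, -0.3243, 0.0702]
tool_rot: [-3.141, 0.001, 3.141]
contact_force: [0.5, 0.4, 0.0]
opening: 0.0595
grip_force: 15.0
```

>>> {"method": "step_arm", "body": {
  "plan": [
    [0.5,0,0,0.003,0],
    [0.5,0,0,0.0065,0],
    [0.5,0,0,0.0065,0],
    [0.5,0,0,0.0068,0],
    [0.1,0,0,0.0068,0],
    [-0.5,0,0,0.0065,0],
    [-0.7,0,0,0.0065,0],
    [-0.7,0,0,-0.01,0],
    [-0.7,0,0,-0.05,0],
    [-0.7,0,0,-0.1,0],
    [-0.7,0.0,0,-0.105,0],
    [-0.7,0.0,0,-0.105,0]
  ]
}}

```text
time: 38.85
tool_pos: [0.6126, -0.3242, 0.1751]
tool_rot: [-3.141, 0.001, 3.141]
contact_force: [0.6, 0.0, -0.6]
opening: 0.0778
grip_force: 0.0
```

Run:
```python
from h import *
s=observe();print(s["opening"])
c,W,R,p=wrist();print(p);stack(c,W,.064,"w")
c=read_camera("side");stack(c,cloud(c),.064,"side")
dishes("side");dishes("scene");go(.625,.0425,.006,np.pi)
```

```text
0.07783825251624443
[ 0.61255127 -0.32423421  0.17514062]
stack w [ 283  165   68   67 3557] [ 0.6125 -0.3243] [0.0599 0.0588 0.0094] z 0.0707
stack side [432 269  33  24 624] [ 0.6123 -0.324 ] [0.0615 0.0611 0.0109] z 0.071
side [[0.6246, 0.0431, 0.0155, 294.0]]
scene [[0.6241, 0.041, 0.0132, 214.0]]
go [-0.0132, 0.366, 0.1672] twist -0.001 rot [ 3.140e+00 -2.000e-03  3.141e+00] q6 -2.17 t 39.05
```

>>> {"method": "step_arm", "body": {
  "plan": [
    [-0.7,0,0.045,0,0],
    [-0.7,-0.004,0.1,0,0],
    [-0.7,-0.008,0.155,0,0],
    [-0.7,-0.0119,0.21,0,0],
    [-0.7,-0.0119,0.265,0,0],
    [-0.7,-0.0119,0.32,0.02,0],
    [-0.7,-0.0119,0.3662,0.06,0],
    [-0.7,-0.0119,0.3662,0.1,0],
    [-0.7,-0.0119,0.3662,0.13,0],
    [-0.7,-0.0119,0.3662,0.155,0],
    [-0.7,-0.0119,0.3662,0.168,0],
    [-0.7,-0.0119,0.3662,0.168,0],
    [-0.7,-0.0119,0.3662,0.168,0],
    [0.5,-0.0119,0.3662,0.168,0],
    [0.5,-0.0119,0.3662,0.168,0],
    [0.5,-0.0119,0.3662,0.168,0],
    [0.5,-0.0119,0.3662,0.168,0],
    [0.5,-0.0119,0.3662,0.168,0]
  ]
}}

```text
time: 41.3
tool_pos: [0.625, 0.042, 0.0069]
tool_rot: [3.142, 0.001, 3.141]
contact_force: [-0.7, 0.8, 5.5]
opening: 0.059
grip_force: 15.0
```

Run:
```python
from h import *
s=observe();print(s["opening"],s["grip_force"],s["contact_force"],s["tool_pos"])
c=read_camera("side");stack(c,cloud(c),.064,"side")
```

```text
0.05896159944367982 15.000458657741547 [-0.73693962  0.81624059  5.48089219] [0.62504726 0.04199675 0.00685539]
stack side [432 269  33  24 615] [ 0.612  -0.3243] [0.0615 0.0594 0.011 ] z 0.0709
```

>>> {"method": "step_arm", "body": {
  "plan": [
    [0.5,0,0,-0.02,0],
    [0.5,0,0,-0.06,0],
    [0.5,0,0,-0.12,0],
    [0.5,0,-0.045,-0.15,0],
    [0.5,0.004,-0.1,-0.15,0],
    [0.5,0.008,-0.155,-0.15,0],
    [0.5,0.0119,-0.21,-0.15,0],
    [0.5,0.0119,-0.265,-0.15,0],
    [0.5,0.0119,-0.32,-0.15,0],
    [0.5,0.0119,-0.355,-0.15,0],
    [0.5,0.0119,-0.3662,-0.15,0],
    [0.5,0.0119,-0.3662,-0.14,0],
    [0.5,0.0119,-0.3662,-0.12,0],
    [0.5,0.0119,-0.3662,-0.095,0],
    [0.5,0.0119,-0.3662,-0.082,0],
    [0.5,0.0119,-0.3662,-0.078,0],
    [0.5,0.0119,-0.3662,-0.078,0],
    [0.5,0.0119,-0.3662,-0.078,0]
  ]
}}

```text
time: 43.6
tool_pos: [0.613, -0.3244, 0.0852]
tool_rot: [-3.141, 0.002, 3.141]
contact_force: [0.7, -0.6, -0.5]
opening: 0.0591
grip_force: 15.0
```

>>> {"method": "step_arm", "body": {
  "plan": [
    [0.5,0,0,0.003,0],
    [0.5,0,0,0.0065,0],
    [0.5,0,0,0.0065,0],
    [0.5,0,0,0.0068,0],
    [0.1,0,0,0.0068,0],
    [-0.5,0,0,0.0065,0],
    [-0.7,0,0,0.0065,0],
    [-0.7,0,0,-0.01,0],
    [-0.7,0,0,-0.05,0],
    [-0.7,0,0,-0.1,0],
    [-0.7,0.0,0,-0.105,0],
    [-0.7,0.0,0,-0.105,0]
  ]
}}

```text
time: 45.1
tool_pos: [0.6126, -0.3242, 0.19]
tool_rot: [-3.141, 0.001, 3.141]
contact_force: [0.2, -0.2, -0.3]
opening: 0.0779
grip_force: 0.0
```

Run:
```python
from h import *
s=observe();print(s["opening"])
c,W,R,p=wrist();print(p);stack(c,W,.079,"w")
c=read_camera("side");W=cloud(c);stack(c,W,.079,"side")
dishes("side");d=read_camera("scene");V=cloud(d);stack(d,V,.077,"scene")
for n,q,w in(("side",c,W),("scene",d,V)):
    m=(np.hypot(w[...,0]-.638,w[...,1]-.197)<.06)
    a=w[m&(w[...,2]>.037)&(w[...,2]<.05)];h=cv2.convexHull((a[:,:2]*1000).astype(np.float32))[:,0]/1000;print(n,"roll",circ(h,.029),np.median(a[:,2]),len(a))
    a=w[m&(w[...,2]>.06)&(w[...,2]<.09)];print("spindle",a.mean(0),a[:,2].max(),len(a))
    a=w[m&(w[...,2]>.008)&(w[...,2]<.02)];h=cv2.convexHull((a[:,:2]*1000).astype(np.float32))[:,0]/1000;print("foot",circ(h,.046))
    # tray outline
    a=w[(w[...,2]>.014)&(w[...,2]<.022)&(w[...,1]<-.19)&(w[...,1]>-.47)&(w[...,0]>.38)&(w[...,0]<.74)]
    print("tray",cv2.minAreaRect((a[:,:2]*1000).astype(np.float32)))
```

```text
0.07793849497505927
[ 0.61256453 -0.32416232  0.19004538]
stack w [ 283  165   68   67 3564] [ 0.6124 -0.3243] [0.0598 0.0591 0.0096] z 0.0856
stack side [433 263  33  24 626] [ 0.6122 -0.3243] [0.0619 0.0609 0.0107] z 0.086
side []
stack scene [227 278  29  22 510] [ 0.6122 -0.3261] [0.0625 0.0602 0.0115] z 0.0847
side roll [0.64088043 0.20626513] 0.04608988759613718 205
spindle [0.638825   0.20264265 0.07482568] 0.08652043132712785 83
foot [0.64094714 0.20567511]
tray ((560.0110473632812, -322.15020751953125), (304.68841552734375, 228.31430053710938), 4.065371513366699)
scene roll [0.64248981 0.20319105] 0.04361559662494452 155
spindle [0.64364892 0.20101257 0.07354893] 0.08415924577183369 58
foot [0.64213843 0.20297022]
tray ((558.23974609375, -324.11566162109375), (303.899169921875, 229.204833984375), 4.015244483947754)
```

All five dishes are piled squarely on the base. Next is the tape.

>>> {"method": "step_arm", "body": {
  "plan": [
    [-0.7,0,0.04,0,0],
    [-0.7,0,0.1,0,0],
    [-0.7,0,0.16,0,0],
    [-0.7,0,0.22,0,0],
    [-0.8,-0.01,0.28,0,0],
    [-0.8,-0.015,0.34,0,0],
    [-0.8,-0.02,0.4,0,0],
    [-0.8,-0.025,0.46,0.01,0],
    [-0.8,-0.0285,0.51,0.02,0],
    [-0.8,-0.0285,0.5284,0.029,0],
    [-0.8,-0.0285,0.5284,0.029,0],
    [-0.8,-0.0285,0.5284,0.029,0],
    [-0.8,-0.0285,0.5284,0.029,0]
  ]
}}

```text
time: 46.92
tool_pos: [0.642, 0.2023, 0.1609]
tool_rot: [-3.142, 0.001, 3.139]
contact_force: [-0.0, 0.1, -0.1]
opening: 0.0829
grip_force: 0.0
```

Run:
```python
from h import *
s=observe();print(s["opening"])
c,w,R,p=wrist();print(p,observe()["tool_rot"])
m=(np.hypot(w[...,0]-.641,w[...,1]-.205)<.06)
for nm,lo,hi,r in(("roll",.04,.05,.029),("foot",.009,.019,.046),("spindletop",.076,.088,.0105)):
    a=w[m&(w[...,2]>lo)&(w[...,2]<hi)]
    if len(a)<5: print(nm,"none");continue
    h=cv2.convexHull((a[:,:2]*1000).astype(np.float32))[:,0]/1000;print(nm,circ(h,r),np.ptp(a,axis=0),np.median(a,0),len(a))
cv2.imwrite("pics/w4.png",cv2.resize(c["img"][:,:,::-1],(800,500)))
go(.641,.205,.032,np.pi)
```

```text
0.08290756360098973
[0.64195658 0.202326   0.16086499] [3.14157744e+00 9.17685567e-04 3.13873476e+00]
roll [0.64122693 0.20744482] [0.05687315 0.05696319 0.00990795] [0.63495998 0.20645109 0.04563004] 2176
foot [0.64139839 0.20736519] [0.09101149 0.09035712 0.00801601] [0.62338936 0.20686936 0.01455841] 3103
spindletop [0.64124195 0.20731079] [0.02032115 0.02022318 0.00859177] [0.64003263 0.20752308 0.08238452] 516
go [0.001, 0.0024, 0.1289] twist -0.003 rot [3.142e+00 1.000e-03 3.139e+00] q6 -1.38 t 46.975
```

View pics/w4.png

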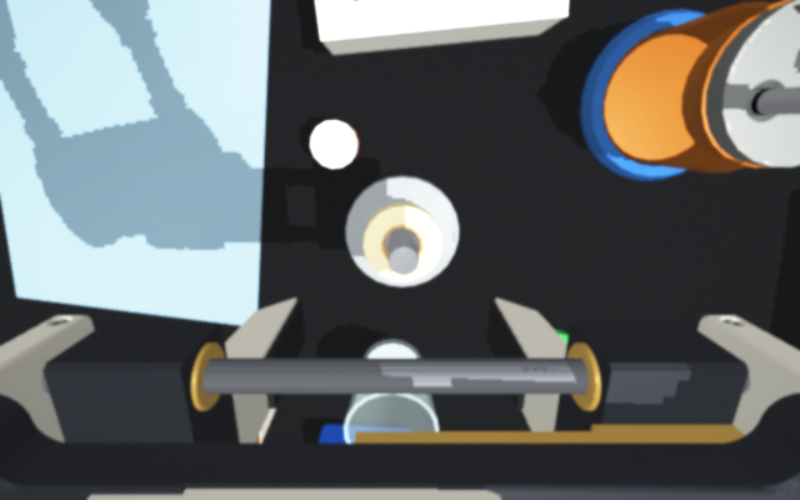

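The tape roll is at (402,242) with the spindle top at (403,260). The fingers straddle it, clear of the jar and beaker.

>>> {"method": "step_arm", "body": {
  "plan": [
    [-0.8,0,0.0018,0.03,0],
    [-0.8,0,0.0018,0.07,0],
    [-0.8,0,0.0018,0.1,0],
    [-0.8,0,0.0018,0.12,0],
    [-0.8,0,0.0018,0.128,0],
    [-0.8,0,0.0018,0.128,0],
    [-0.8,0,0.0018,0.128,0],
    [0.5,0,0.0018,0.128,0],
    [0.5,0,0.0018,0.128,0],
    [0.5,0,0.0018,0.128,0],
    [0.5,0,0.0018,0.128,0],
    [0.5,0,0.0018,0.128,0],
    [0.5,0,0.0018,0.128,0]
  ],
  "grip_force": 15
}}

```text
time: 48.6
tool_pos: [0.6415, 0.2061, 0.0325]
tool_rot: [3.141, 0.0, 3.141]
contact_force: [-0.3, 0.3, 3.2]
opening: 0.0568
grip_force: 15.0
```

Run:
```python
from h import *
s=observe();print(s["opening"],s["grip_force"],s["contact_force"],s["tool_pos"]);go(.484,-.328,.15,np.pi)
```

```text
0.05684121106180192 15.00029552495107 [-0.26761117  0.28680193  3.24282224] [0.64151643 0.20607766 0.03250167]
go [0.1571, -0.5342, -0.1177] twist -0.001 rot [3.141 0.    3.141] q6 -1.37 t 48.6
```

>>> {"method": "step_arm", "body": {
  "plan": [
    [0.5,0,0,-0.015,0],
    [0.5,0,0,-0.035,0],
    [0.5,0,0,-0.055,0],
    [0.5,0,0,-0.08,0],
    [0.5,0,0,-0.11,0],
    [0.5,0,0,-0.13,0],
    [0.5,0.01,-0.03,-0.14,0],
    [0.5,0.025,-0.08,-0.14,0],
    [0.5,0.04,-0.13,-0.14,0],
    [0.5,0.055,-0.18,-0.14,0],
    [0.5,0.07,-0.23,-0.14,0],
    [0.5,0.085,-0.28,-0.14,0],
    [0.5,0.1,-0.33,-0.14,0],
    [0.5,0.115,-0.38,-0.14,0],
    [0.5,0.13,-0.43,-0.14,0],
    [0.5,0.145,-0.48,-0.14,0],
    [0.5,0.1573,-0.52,-0.14,0],
    [0.5,0.1573,-0.5348,-0.13,0],
    [0.5,0.1573,-0.5348,-0.1,0],
    [0.5,0.1573,-0.5348,-0.07,0]
  ]
}}

```text
time: 51.1
tool_pos: [0.484, -0.3281, 0.1014]
tool_rot: [3.141, 0.0, 3.141]
contact_force: [0.1, -0.6, -1.4]
opening: 0.0565
grip_force: 15.0
```

Run:
```python
from h import *
s=observe();print(s["opening"],s["grip_force"],s["contact_force"],s["tool_pos"]);go(.484,-.328,.0095,np.pi)
c,W,R,p=wrist()
m=(np.hypot(W[...,0]-p[0],W[...,1]-p[1])<.035)&(W[...,2]>p[2])&(W[...,2]<p[2]+.03);print(m.sum(),np.percentile(W[m][:,2]-p[2],[10,50,90]))
c=read_camera("side");stack(c,cloud(c),.079,"side")
```

```text
0.05650336744896779 14.999654833227396 [ 0.05091977 -0.59064936 -1.43136836] [ 0.48399306 -0.3281215   0.10141087]
go [0.0, 0.0001, 0.0919] twist -0.001 rot [3.141 0.    3.141] q6 -2.3 t 51.1
7092 [0.00609419 0.01305633 0.01472355]
no stack side
```

>>> {"method": "step_arm", "body": {
  "plan": [
    [0.5,0,0,0.03,0],
    [0.5,0,0,0.06,0],
    [0.5,0,0,0.08,0],
    [0.5,0,0,0.088,0],
    [0.5,0,0,0.092,0],
    [0.5,0,0,0.0928,0],
    [0.5,0,0,0.0928,0],
    [0.1,0,0,0.0928,0],
    [-0.5,0,0,0.0925,0],
    [-0.7,0,0,0.0925,0],
    [-0.7,0,0,0.08,0],
    [-0.7,0,0,0.04,0],
    [-0.7,0,0,-0.02,0],
    [-0.7,0,0.04,-0.08,0],
    [-0.7,0,0.1,-0.12,0],
    [-0.7,0,0.16,-0.12,0],
    [-0.7,0,0.22,-0.12,0],
    [-0.7,0,0.28,-0.12,0],
    [-0.7,0,0.28,-0.12,0]
  ]
}}

```text
time: 53.58
tool_pos: [0.4835, -0.0453, 0.2234]
tool_rot: [3.141, 0.001, -3.138]
contact_force: [1.0, -0.7, -0.9]
opening: 0.078
grip_force: 0.0
```

Run:
```python
from h import *
s=observe();print(s["tool_pos"],s["time"])
c=read_camera("side");w=cloud(c);stack(c,w,.079,"side")
d=read_camera("scene");v=cloud(d);stack(d,v,.077,"scene")
for n,q in(("side",w),("scene",v)):
    a=q[(np.hypot(q[...,0]-.484,q[...,1]+.328)<.045)&(q[...,2]>.014)&(q[...,2]<.03)];h=cv2.convexHull((a[:,:2]*1000).astype(np.float32))[:,0]/1000
    print(n,"roll",circ(h,.029),np.median(a[:,2]),np.ptp(a,axis=0))
cv2.imwrite("pics/f.png",np.vstack([cv2.resize(c["img"][100:400,150:640,::-1],(490,300)),cv2.resize(d["img"][100:400,100:590,::-1],(490,300))]))
```

```text
[ 0.48351765 -0.04528794  0.22339961] 53.575
stack side [433 263  33  24 628] [ 0.6123 -0.3242] [0.0637 0.0604 0.011 ] z 0.086
stack scene [227 278  29  22 508] [ 0.6123 -0.3264] [0.0619 0.0595 0.0112] z 0.0846
side roll [ 0.48343742 -0.32902566] 0.0224916614031306 [0.05855956 0.05977546 0.01305036]
scene roll [ 0.48402575 -0.33080829] 0.021290561077910827 [0.05866517 0.05799985 0.01093606]
```

View pics/f.png

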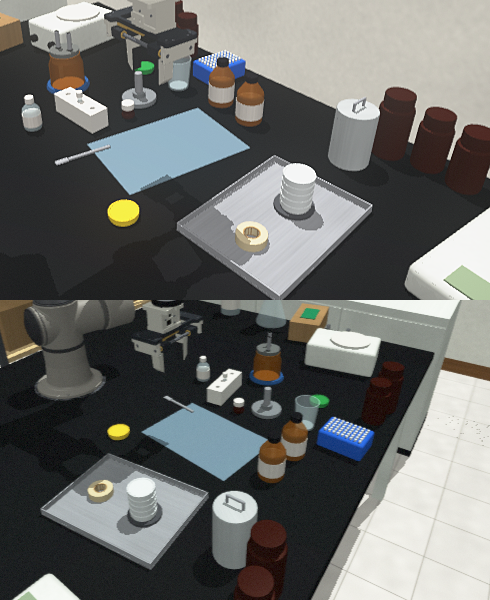

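The picture shows both tubes in the stopper (top left), five dishes piled on the base, and the tape flat on the tray floor. Everything else is where it was, so I'm handing in.

```bash
python3 -c "
from cell import *
print(hand_in())"
```

```text
the job is handed in; nothing more can be done
None
```

I handed the job in at about 54 s: both tubes are in the stopper with their rings level to within about 1 mm by camera, all five dishes are in one pile centred on the base, and the tape lies flat on the free tray floor; the hand-in gave no verdict.

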